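Tack, then draw the index plunger and hold it

TASK

Tack the post: squeeze the trigger of the torch in its stand fully home, keep it squeezed for about half a second, and let it spring right out again. Then take hold of the knob of the indexing table's sprung plunger, draw it straight back as far as it goes, and finish while still holding it there, so that I can swing the table to its next hole; the plunger has no catch and springs home if you let go. Do not turn the table yourself, and leave the tools lying around it where they are.

Things in the scene. Friction and masses are not known exactly. Their poses are not given: they have to be found in the camera images.
- torch: Welding torch in a fixed stand. Origin on the worktop below the spot it aims at, z up, y level along the handle. Black handle: round, 33 mm thick, centre line x = 0, z = 140 mm, from y = -104 (neck end) to -215 mm; bent neck and nozzle go on down to the post on the table. A 46 mm wide clamp grips the handle from y = -174 to -200 mm. Trigger on its -x side. Nothing above the handle
- grip_centre (a point): Point on the handle's centre line beside the trigger's front part: x = 0, y = -134 mm, z = 140 mm in the torch's frame, with the torch's axes (y along the handle, x across it). Here the handle's surface is at x = +16 mm and the trigger's outer face at -27 mm, 43 mm in all: they can be squeezed together from above, one finger on the bare +x side
- trigger_pad (a point): Middle of the trigger's outer face (-x side), 34 mm in front of its hinge. The grey blade, 50 mm long and 11 mm high, runs beside the handle; its upright hinge is at its rear end (-y). It moves towards the torch's +x, into the handle
- torch_trigger (a joint): Trigger angle in rad: 0 is out (rest), 0.16 is squeezed fully home, about 5.5 mm of travel at the pad. Sprung: 3 N at the pad at rest, 8 N fully home
- index_base: Round grey base of the indexing table, bolted down, 164 mm across; origin at the centre of its underside on the worktop, z up. The steel table on it is 150 mm across, top 62 mm up; the post on it with its nut and stud rises to 146 mm. The plunger's bracket, 34 mm wide and 66 mm high, stands from x = -80 to -104 mm, its nut and barrel reach -118 mm, its 12 mm high foot -109 mm
- pull_knob: Round black knob on the plunger's outer end, 26 mm thick, 27 mm long, a little narrower towards the bracket; origin at its centre on the plunger axis, 52 mm above the worktop, seated at x = -135 mm, y = 0 of the base's frame. Axes as the base's: it is drawn level along its -x, away from the table. Its middle is 31 mm from the bracket. It can be pinched from above across y
- index_plunger (a joint): How far the plunger is drawn, in m: 0 is seated in the hole in the rim of the table, from 0.008 on its nose is clear of the hole, 0.015 is fully back at its stop. Spring pull about 5 N seated, 11 N fully back
- hole_mouth (a point): Mouth of the hole in the table's rim in which the plunger sits, on the plunger axis, 75 mm from the table's centre, with the base's axes
- index_table (a joint): Turn of the table in rad, 0 at the start. Held by the plunger while that is seated; turns with light drag once it is drawn
- mig_pliers: Pliers with red handles, 55 x 177 x 14 mm, lying loose; origin at the centre of the underside. To be left alone
- flap_disc: Flat round grinding disc, 112 mm across and 12 mm thick, lying loose; origin at the centre of the underside. To be left alone
- weld_magnet: Arrow-shaped welding magnet, 74 x 103 x 16 mm, lying loose; origin at the centre of the underside. To be left alone
- tip_box: Small box with a dark lid, 44 x 64 x 26 mm, lying loose; origin at the centre of the underside. To be left alone

How it is judged:
By the outcome, as a careful person would: the job done as asked, in the order asked, and still so for the second after the job is handed in, while the arm keeps its last pose, push and grip.
It also fails if it takes over 45 s, if anything falls off the work surface, if the arm or the gripper's body presses on something with over 40 N, if the wrist force passes 120 N, or if a joint passes its speed limit or range.

ROBOT

A 7-joint arm with a two-finger parallel gripper is mounted at the origin on a cart in front of the work surface, level with it; the furniture and walls round the work are solid. World frame = base frame: x ahead of the robot, y to its left, z up, the work surface at z = 0. Lengths are in m, angles in rad, forces in N, time in s.
With the tool pointing down it reaches from about 0.425 to 0.875 m from the base axis. Payload 4.7 kg.
Tool frame: the origin (TCP) lies midway between the tips of the shut fingers; the grasp point (between the pads) lies 19 mm behind it (ctrl.grip_point_offset is the distance from the TCP to the grasp point, in m); z points along the fingers, y is the line along which they close (so a half turn about z gives the same grasp; the last joint's range is limited). The gripper opens to 87 mm and grips with 3 to 60 N. Pads are 19 mm wide; open, the fingers measure 117 mm over their backs; the gripper's body (75 mm by 190 mm) begins 51 mm behind the grasp point.
Start: joints at [-1.331, 0.321, -0.07, 1.45, 0.023, 1.371, -0.057], TCP at [0.146, 0.634, 0.223] pointing down, gripper open.
Joint ranges: [-2.86, 2.86], [-0.3, 2.09], [-1.38, 1.24], [0.06, 2.45], [-1.56, 4.7], [0.09, 2.05], [-2.69, 2.69]. Speed limits (rad/s): [2.57, 2.57, 3.14, 3.14, 3.14, 3.14, 3.14].

INTERFACE

Orientations are given as a rotation vector (axis times angle).
In Python, from bench import ctrl gives the robot as it stands.
- The arm moves only by the tool move_arm, never from a script. Its argument "increments" is text: rows parted by semicolons, each of 7 numbers parted by spaces: the shift along the world's x, y, z in mm, then the turn, a rotation vector about the world's x, y, z in degrees, then the closure in counts, from 0 (fully open) to 255 (shut). A call has exactly 8 rows; each row shifts and turns the commanded pose from where the row before left it; what a row does not reach is not made up. A row lasts 1/12 s, in which the tool goes at most 41.7 mm and 7.16 degrees, less where a joint would pass 70% of its speed; a pose out of reach is approached as far as the arm can. A call with a gripper value outside its range is refused whole. The fingers move at their own pace and stop on an object; "grip_force" is the grip in N (left out, the last holds). Time passes only in rows, so rows that do not move let the fingers close, or fill a call up. It gives the time, the measured TCP pose, the force, the opening and the grip force at its end, in the units of the state.
- ctrl.get_state(): the state, without advancing time (a new reading comes with each control period).
- ctrl.get_image(name): name is "scene" or "top" or "wrist"; returns a dict with "frame" (400x640x3 uint8, red, green, blue), "depth" (400x640 float32, m along the optical axis (not along the pixel's ray), 0 where there is no reading), "fx", "fy", "cx", "cy" (pixels), "position" and "orientation" of the camera in the world. Camera axes: x right, y down, z forward; pixel columns grow to the right and rows downward; lengths in m; the calibration is good to about 2 mm. A picture is of the moment at which its call begins.
- ctrl.close_job(): hands the job in; it is judged then, once.
Trained networks look in a picture, given as the dict that the camera call returned (one of the last four; its "shot" number tells which), for a name from the list of things; names that differ only in an ending like _2 or _b are one class to them, and where a whole thing is asked for, a point or a joint stands for the part that bears it (a point fixed in the world has none). Each returns a list of dicts, best first, with "score" (0 to 1); they miss things now and then, are a little off and sometimes report something else, mostly with a low value. They report only what shows in the picture. A call takes as long as a camera call.
- ctrl.find_in(target, picture): "centre" ([x, y, z] in m, in world coordinates, good to about 4 mm: the middle of the surface that is visible of it).
- ctrl.silhouettes(target, picture): "region" (400x640 bool, what is visible of it).
The state is a dict: "time": time; "joint_positions": joint angles; "qd": joint speeds; "joint_torque": joint torques, N m; "position": TCP position; "tool_rot": TCP orientation; "ft_force": force on the tool from outside, world axes, zero at the start; "torque": the same for the moment, N m; "grip_width": opening from 0.0 (shut) to 1.0 (fully open); "grip_force": force on a finger pad.
Only numpy, scipy, OpenCV 4.12 (cv2) and the standard library are available. Lean on these libraries where they do the work, as an engineer would, in place of code of your own. Each camera call takes 0.05 s, during which the arm holds its last target. There are 200 camera calls.

## Working session

There is one attempt and no reset: what is moved stays moved. The work goes in short steps, Python scripts to look and compute and a tool call to move; the robot and the scene stay as the last step left them, time stands still between calls to the robot, and variables do not carry over. Pictures are saved under pics/ and viewed, at most 10 in all, crops included, and the job is handed in when it is done.

Besides the shell and the picture viewer there is one more tool, called after "Emit:" as name(argument=value, ...) on one line, values as JSON. move_arm: Moves the arm, as the interface text tells. Its arguments: {"type":"object","properties":{"increments":{"type":"string"},"grip_force":{"type":"number"}},"required":["increments"]}

```bash
mkdir -p pics; cat > h.py <<'E'
import numpy as np, cv2
from scipy.spatial.transform import Rotation as R
from bench import ctrl
def cloud(p):
    d=p["depth"]; v,u=np.mgrid[:400,:640]
    c=np.stack([(u-p["cx"])/p["fx"]*d,(v-p["cy"])/p["fy"]*d,d],-1)
    o=np.array(p["orientation"]); M=R.from_rotvec(o).as_matrix() if o.shape==(3,) else o
    return c@M.T+np.array(p["position"])
E
python3 - <<'E'
from h import *
s=ctrl.get_state(); print(s)
for n in ("top","scene"):
    p=ctrl.get_image(n); cv2.imwrite(f"pics/{n}0.png",p["frame"][...,::-1]); print(n,p["position"],p["orientation"],p["fx"])
    np.savez(f"pics/{n}0.npz",c=cloud(p))
    for t in ("torch","trigger_pad","grip_centre","index_base","pull_knob","hole_mouth","torch_trigger","index_table"):
        try: print(t,[(np.round(r["centre"],4),round(r["score"],2)) for r in ctrl.find_in(t,p)[:2]])
        except Exception as e: print(t,e)
E
```

```text
{'time': 0.0, 'joint_positions': array([-1.33091233,  0.32181834, -0.07008462,  1.45170675,  0.02263359,
        1.37078541, -0.05689504]), 'qd': array([1.02114829e-03, 8.55104335e-04, 6.01958421e-04, 3.27982291e-04,
       5.74584461e-04, 1.13143616e-04, 7.20293705e-05]), 'joint_torque': array([-5.38827971e-04, -4.91289425e+01, -4.04417356e-01, -3.12528098e+01,
       -6.39041117e-02,  4.39449248e-02,  1.57322074e-04]), 'position': array([0.14545036, 0.63293788, 0.22144861]), 'tool_rot': array([-3.53831188e-01, -3.12151604e+00,  3.03009728e-03]), 'ft_force': array([-0.08003486, -0.1939747 ,  0.01889773]), 'torque': array([-0.00523569,  0.01454594,  0.04575302]), 'grip_force': 0.0, 'grip_width': 1.001505600436544}
top [ 0.43669194 -0.09809479  0.98736964] [-2.12901022  2.17770065 -0.12566326] 427.6648852578606
torch [(array([ 0.5469, -0.1627,  0.1451]), 0.79)]
trigger_pad []
grip_centre [(array([ 0.5444, -0.1657,  0.1468]), 0.87)]
index_base [(array([ 0.5616, -0.0027,  0.063 ]), 0.61)]
pull_knob [(array([0.4392, 0.008 , 0.0625]), 0.51)]
hole_mouth [(array([ 0.5586, -0.0014,  0.0622]), 0.64)]
torch_trigger [(array([ 0.5465, -0.1633,  0.1435]), 0.57), (array([ 0.5324, -0.1393,  0.1434]), 0.56)]
index_table [(array([ 0.5711, -0.006 ,  0.062 ]), 0.89)]
scene [ 0.26224961 -0.71408212  0.9198346 ] [-2.4163348   0.54336263 -0.20913308] 398.18183829087036
torch [(array([ 0.551 , -0.1959,  0.1045]), 0.78)]
trigger_pad []
grip_centre [(array([ 0.5477, -0.198 ,  0.1084]), 0.71)]
index_base [(array([ 0.5469, -0.0141,  0.0631]), 0.65)]
pull_knob [(array([0.4399, 0.0052, 0.0598]), 0.52)]
hole_mouth [(array([ 0.5433, -0.014 ,  0.0658]), 0.84)]
torch_trigger [(array([ 0.5383, -0.1374,  0.1433]), 0.55)]
index_table [(array([ 0.5599, -0.0166,  0.0581]), 0.58)]
```

View pics/top0.png

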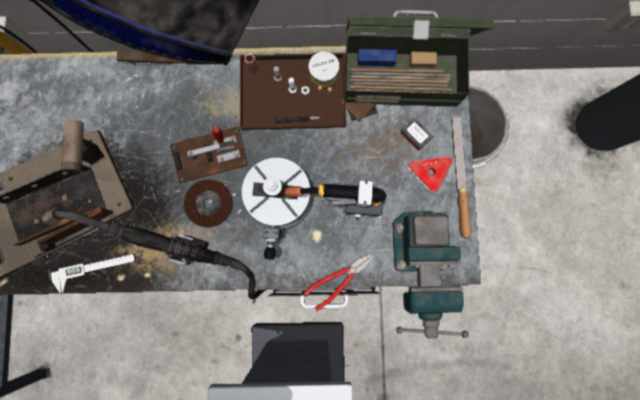

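View pics/scene0.png

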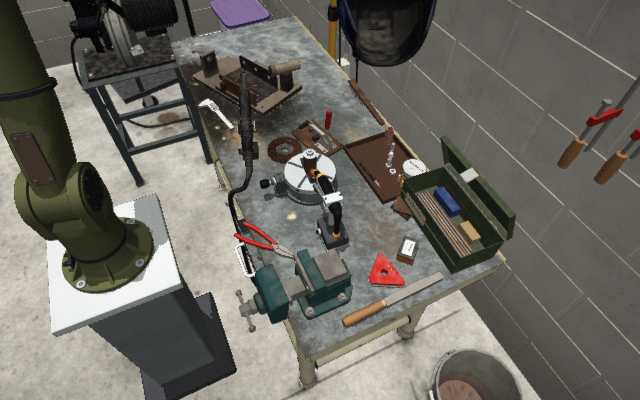

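The top view shows the table at about (277,190) px, the knob at (270,252), and the torch handle from (325,190) to (385,193). Trigger and clamp are on its lower side. Next I fit the geometry from the depth data.

```bash
python3 - <<'E'
from h import *
from scipy.optimize import least_squares
ct=np.load("pics/top0.npz")["c"]; cs=np.load("pics/scene0.npz")["c"]
im=cv2.imread("pics/top0.png")
cv2.imwrite("pics/crop0.png",cv2.resize(im[150:270,230:400],None,fx=4.5,fy=4.5,interpolation=cv2.INTER_CUBIC))
for nm,c in(("top",ct),("scene",cs)):
    P=c.reshape(-1,3)
    near=(abs(P[:,0]-.56)<.12)&(abs(P[:,1])<.12)
    t=P[near&(abs(P[:,2]-.062)<.005)]
    t=t[np.hypot(t[:,0]-.565,t[:,1]+.005)<.09]
    hull=cv2.convexHull(t[:,:2].astype(np.float32))[:,0]
    f=least_squares(lambda q:np.hypot(hull[:,0]-q[0],hull[:,1]-q[1])-q[2],[.565,0,.075],loss="soft_l1",f_scale=.002).x
    print(nm,"table",np.round(f,4),"z",np.median(t[:,2]))
    h=P[(P[:,1]<-.07)&(P[:,1]>-.26)&(abs(P[:,0]-.55)<.05)&(P[:,2]>.11)&(P[:,2]<.2)]
    for y in np.arange(-.25,-.07,.01):
        q=h[abs(h[:,1]-y)<.005]
        if len(q)>3: print(round(y,3),len(q),"x",np.round([q[:,0].min(),q[:,0].max()],4),"zmax",np.round(np.percentile(q[:,2],95),4),"crest x",np.round(q[q[:,2]>q[:,2].max()-.004][:,0].mean(),4))
    k=P[(abs(P[:,0]-.43)<.05)&(abs(P[:,1]-.006)<.04)&(P[:,2]>.03)&(P[:,2]<.1)]
    for x in np.arange(.40,.49,.006):
        q=k[abs(k[:,0]-x)<.003]
        if len(q)>2: print("k",round(x,3),len(q),"y",np.round([q[:,1].min(),q[:,1].max()],4),"z",np.round(q[:,2].max(),4))
E
```

```text
top table [ 0.5727 -0.0034  0.0756] z 0.061748173501734505
-0.23 27 x [0.5401 0.5575] zmax 0.1466 crest x 0.55
-0.22 53 x [0.5384 0.5615] zmax 0.1518 crest x 0.5503
-0.21 71 x [0.5361 0.5664] zmax 0.1554 crest x 0.5515
-0.2 101 x [0.5291 0.5739] zmax 0.1625 crest x 0.5541
-0.19 132 x [0.5296 0.5765] zmax 0.1654 crest x 0.5548
-0.18 135 x [0.5301 0.5764] zmax 0.1634 crest x 0.5527
-0.17 102 x [0.5323 0.5683] zmax 0.1568 crest x 0.5408
-0.16 100 x [0.5333 0.5728] zmax 0.1565 crest x 0.5558
-0.15 105 x [0.5332 0.5735] zmax 0.1565 crest x 0.5568
-0.14 107 x [0.5312 0.5741] zmax 0.156 crest x 0.5589
-0.13 115 x [0.5297 0.5758] zmax 0.156 crest x 0.5589
-0.12 98 x [0.53   0.5757] zmax 0.1561 crest x 0.5608
-0.11 72 x [0.5434 0.5745] zmax 0.1551 crest x 0.5602
-0.1 58 x [0.5487 0.5752] zmax 0.1526 crest x 0.5619
-0.09 30 x [0.5571 0.5673] zmax 0.1449 crest x 0.5628
-0.08 30 x [0.5578 0.5685] zmax 0.1411 crest x 0.565
k 0.43 29 y [0.0002 0.024 ] z 0.0658
k 0.436 36 y [-0.0003  0.0234] z 0.0668
k 0.442 36 y [-0.0004  0.0238] z 0.0666
k 0.448 25 y [0.0003 0.0215] z 0.0661
k 0.454 15 y [0.0062 
[... 792 characters left out ...]
6] zmax 0.1551 crest x 0.5602
-0.13 53 x [0.5315 0.5762] zmax 0.1554 crest x 0.5614
-0.12 37 x [0.5328 0.5767] zmax 0.1551 crest x 0.5621
-0.11 28 x [0.5457 0.5723] zmax 0.1536 crest x 0.5612
-0.1 19 x [0.552  0.5779] zmax 0.1513 crest x 0.5645
-0.09 7 x [0.5594 0.5707] zmax 0.1425 crest x 0.5645
-0.08 7 x [0.5608 0.5675] zmax 0.1393 crest x 0.5647
k 0.43 13 y [0.0006 0.0152] z 0.0628
k 0.436 20 y [-0.0015  0.0186] z 0.0655
k 0.442 19 y [-0.0025  0.015 ] z 0.066
k 0.448 17 y [-0.0029  0.0215] z 0.0662
k 0.454 9 y [-0.0018  0.0114] z 0.0642
k 0.46 12 y [0.0016 0.0125] z 0.0597
k 0.466 16 y [-0.004  0.013] z 0.0621
k 0.472 28 y [-0.0116  0.019 ] z 0.0666
k 0.478 31 y [-0.0123  0.0193] z 0.0679
```

View pics/crop0.png

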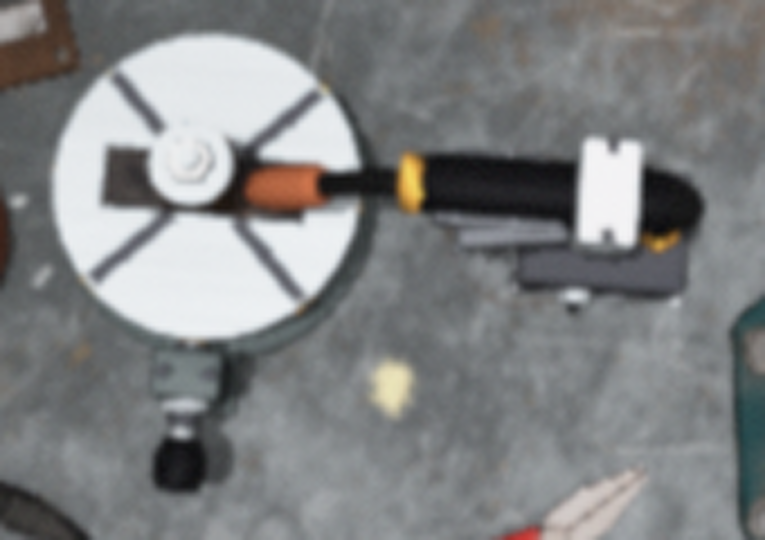

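The crop shows the handle from about (425,185) to (690,205), the white clamp at (610,190), and the grey trigger blade from (440,225) to (560,235). The black knob is at (180,465). Both torch and base are yawed by about −5 to −6°. I'll go over the torch.

Emit:
move_arm(increments="26 -30 8 0 0 -3.5 0;26 -30 8 0 0 -3.5 0;26 -30 8 0 0 -3.5 0;26 -30 8 0 0 -3.5 0;26 -30 8 0 0 -3.5 0;26 -30 8 0 0 -3.5 0;26 -30 8 0 0 -3.5 0;26 -30 8 0 0 -3.5 0")

```text
time: 1.57
position: [0.3546, 0.3918, 0.2873]
tool_rot: [1.103, 2.941, 0.001]
ft_force: [0.8, 0.6, -0.2]
grip_width: 1.003
grip_force: 0.0
```

Emit:
move_arm(increments="14 -36 1 0 0 -3.5 0;14 -36 1 0 0 -3.5 0;14 -36 1 0 0 -3.5 0;14 -36 1 0 0 -3.5 0;14 -36 1 0 0 -3.5 0;14 -36 1 0 0 -3.5 0;14 -36 1 0 0 -3.5 0;14 -36 1 0 0 -3.5 0")

```text
time: 2.23
position: [0.4659, 0.1036, 0.295]
tool_rot: [1.782, 2.587, 0.002]
ft_force: [0.6, 0.3, 0.9]
grip_width: 0.999
grip_force: 0.0
```

Emit:
move_arm(increments="13 -36 0 0 0 -4.5 0;13 -36 0 0 0 -4.5 0;13 -36 0 0 0 -4.5 0;13 -36 0 0 0 -4.5 0;13 -36 0 0 0 -4.4 0;13 -36 0 0 0 -4 0;7 -20 0 0 0 0 0;0 0 0 0 0 0 0")

```text
time: 2.9
position: [0.5505, -0.137, 0.2948]
tool_rot: [2.329, 2.103, -0.004]
ft_force: [-1.0, -0.3, 0.6]
grip_width: 1.001
grip_force: 0.0
```

```bash
python3 - <<'E'
from h import *
s=ctrl.get_state(); M=R.from_rotvec(s["tool_rot"]).as_matrix()
print(s["time"],s["position"],np.round(M,3),s["joint_positions"],s["ft_force"])
p=ctrl.get_image("wrist"); cv2.imwrite("pics/w1.png",p["frame"][...,::-1]); np.savez("pics/w1.npz",c=cloud(p)); print(p["position"],p["orientation"],p["fx"])
for t in ("torch","trigger_pad","grip_centre","pull_knob","index_table"):
    print(t,[(np.round(r["centre"],4),round(r["score"],2)) for r in ctrl.find_in(t,p)[:2]])
E
```

```text
2.9 [ 0.55052379 -0.13703866  0.29479808] [[ 0.102  0.995  0.001]
 [ 0.995 -0.102 -0.004]
 [-0.004  0.001 -1.   ]] [-0.47739889  0.13235697  0.74956789  1.57298393 -0.08668359  1.47007063
  0.17446188] [-0.9849771  -0.30997498  0.58602731]
[ 0.55639796 -0.07095301  0.45736979] [ 2.89045179 -0.14700895 -0.01760961] 291.1637685996534
torch [(array([0.4416, 0.013 , 0.0582]), 0.72), (array([ 0.561 , -0.1402,  0.1502]), 0.57)]
trigger_pad [(array([ 0.5374, -0.133 ,  0.1457]), 0.58)]
grip_centre [(array([ 0.559 , -0.1423,  0.1522]), 0.59)]
pull_knob [(array([0.4406, 0.0118, 0.0591]), 0.77), (array([5.695e-01, 4.000e-04, 6.600e-02]), 0.17)]
index_table [(array([0.577 , 0.    , 0.0576]), 0.93)]
```

View pics/w1.png

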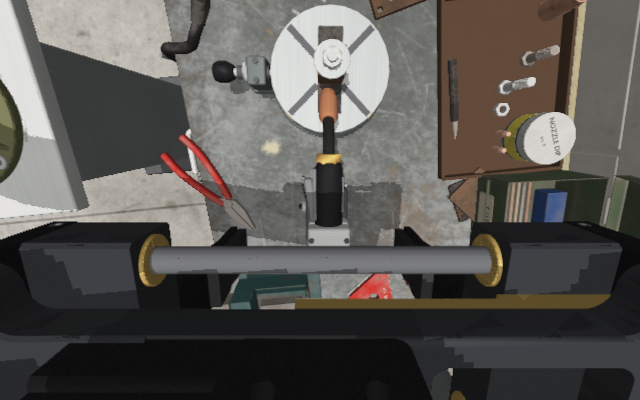

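The wrist view shows the handle at (328,195) px, the trigger on its left at about (310,205), the clamp at (328,235) and the knob at (222,71).

```bash
python3 - <<'E'
from h import *
from scipy.optimize import least_squares
P=np.load("pics/w1.npz")["c"].reshape(-1,3)
h=P[(abs(P[:,0]-.555)<.045)&(P[:,2]>.115)&(P[:,2]<.18)&(P[:,1]<-.06)&(P[:,1]>-.21)]
for y in np.arange(-.205,-.07,.006):
    q=h[abs(h[:,1]-y)<.003]
    if len(q)>3: print(round(y,3),len(q),"x",np.round([q[:,0].min(),q[:,0].max()],4),"zmax",np.round(q[:,2].max(),4),"crest",np.round(q[q[:,2]>q[:,2].max()-.004][:,0].mean(),4))
t=P[(abs(P[:,2]-.062)<.005)&(np.hypot(P[:,0]-.572,P[:,1]+.003)<.085)]
hull=cv2.convexHull(t[:,:2].astype(np.float32))[:,0]
print("table",least_squares(lambda q:np.hypot(hull[:,0]-q[0],hull[:,1]-q[1])-.075,[.572,0],loss="soft_l1",f_scale=.002).x,np.median(t[:,2]))
k=P[(abs(P[:,0]-.43)<.06)&(abs(P[:,1]-.01)<.04)&(P[:,2]>.03)&(P[:,2]<.1)]
for x in np.arange(.418,.50,.006):
    q=k[abs(k[:,0]-x)<.003]
    if len(q)>2: print("k",round(x,3),len(q),"y",np.round([q[:,1].min(),q[:,1].max()],4),"z",np.round(q[:,2].max(),4))
E
```

```text
-0.193 137 x [0.5308 0.5757] zmax 0.1656 crest 0.5578
-0.187 219 x [0.5312 0.5777] zmax 0.1664 crest 0.5553
-0.181 239 x [0.5318 0.5781] zmax 0.1656 crest 0.5542
-0.175 369 x [0.5326 0.5771] zmax 0.1639 crest 0.5509
-0.169 156 x [0.5353 0.5718] zmax 0.1575 crest 0.5561
-0.163 177 x [0.5347 0.573 ] zmax 0.1572 crest 0.5565
-0.157 181 x [0.5343 0.5734] zmax 0.158 crest 0.5573
-0.151 194 x [0.5346 0.5739] zmax 0.1576 crest 0.5582
-0.145 198 x [0.534  0.5745] zmax 0.1575 crest 0.5582
-0.139 210 x [0.532  0.5761] zmax 0.1577 crest 0.559
-0.133 230 x [0.5314 0.5766] zmax 0.1579 crest 0.5594
-0.127 230 x [0.5307 0.5771] zmax 0.1579 crest 0.5604
-0.121 218 x [0.5317 0.5771] zmax 0.1573 crest 0.5609
-0.115 175 x [0.5442 0.5761] zmax 0.1563 crest 0.5611
-0.109 162 x [0.5449 0.5756] zmax 0.1564 crest 0.5621
-0.103 146 x [0.5496 0.5762] zmax 0.1543 crest 0.5625
-0.097 126 x [0.5502 0.5764] zmax 0.1541 crest 0.5624
-0.091 69 x [0.5573 0.5696] zmax 0.147 crest 0.5636
-0.085 72 x [0.5579 0.5703] zmax 0.1447 crest 0.5639
-0.079 70 x [0.5586 0.5711] zmax 0.1414 crest 0.5648
-0.073 71 x [0.5593 0.572 ] zmax 0.1385 crest 0.5652
table [ 0.57472241 -0.00210538] 0.06269709657388975
k 0.43 49 y [0.0019 0.0229] z 0.0651
k 0.436 103 y [0.0003 0.0244] z 0.0679
k 0.442 104 y [-0.      0.0238] z 0.0678
k 0.448 116 y [0.0005 0.0243] z 0.0672
k 0.454 85 y [0.0026 0.0214] z 0.0636
k 0.46 53 y [0.0028 0.0179] z 0.0621
k 0.466 68 y [-0.0012  0.0199] z 0.0663
k 0.472 91 y [-0.008   0.0202] z 0.0682
k 0.478 153 y [-0.0087  0.0251] z 0.0699
k 0.484 159 y [-0.0094  0.0242] z 0.0719
k 0.49 83 y [-0.0097  0.0236] z 0.0721
```

Grip centre is about (0.559, −0.134, 0.140), and the tool axis already matches it. I'll descend with the fingers open and the tool slightly towards −x.

Emit:
move_arm(increments="4 3 -20 0 0 0 0;0 0 -20 0 0 0 0;0 0 -20 0 0 0 0;0 0 -20 0 0 0 0;0 0 -20 0 0 0 0;0 0 -20 0 0 0 0;0 0 -10 0 0 0 0;0 0 0 0 0 0 0", grip_force=20)

```text
time: 3.87
position: [0.553, -0.1258, 0.1624]
tool_rot: [-2.318, -2.116, 0.004]
ft_force: [-0.9, -0.1, 0.0]
grip_width: 1.001
grip_force: 0.0
```

Emit:
move_arm(increments="0 0 -10 0 0 0 0;0 0 -10 0 0 0 0;0 0 -10 0 0 0 0;0 0 -10 0 0 0 0;0 0 -4 0 0 0 60;0 0 0 0 0 0 114;0 0 0 0 0 0 114;0 0 0 0 0 0 114")

```text
time: 4.53
position: [0.5549, -0.1277, 0.121]
tool_rot: [2.322, 2.115, 0.001]
ft_force: [-0.4, 0.4, -0.0]
grip_width: 0.784
grip_force: 0.0
```

Emit:
move_arm(increments="0 -3 0 0 0 0 114;0 -3 0 0 0 0 114;0 0 0 0 0 0 114;0 0 0 0 0 0 114;0 0 0 0 0 0 114;0 0 0 0 0 0 114;0 0 0 0 0 0 114;0 0 0 0 0 0 114")

```text
time: 5.2
position: [0.5546, -0.1334, 0.1206]
tool_rot: [2.322, 2.116, 0.0]
ft_force: [0.5, 0.7, -0.2]
grip_width: 0.553
grip_force: 0.0
```

```bash
python3 - <<'E'
from h import *
s=ctrl.get_state(); print(s["time"],s["position"],s["grip_width"]*87,s["grip_force"],s["ft_force"])
p=ctrl.get_image("wrist"); cv2.imwrite("pics/w2.png",p["frame"][...,::-1])
E
```

```text
5.2 [ 0.55457137 -0.13337661  0.12060057] 48.113618017986774 0.0 [ 0.53326868  0.7045562  -0.19997655]
```

View pics/w2.png

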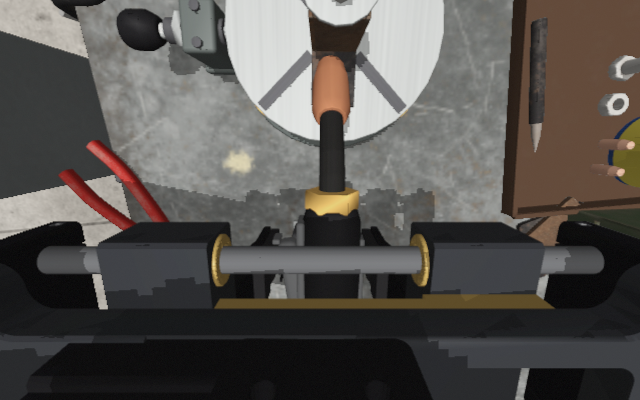

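The fingers straddle the handle: left at 265 px, handle 304–360, right at 380. I'll touch the bare side to locate the handle's surface.

Emit:
move_arm(increments="-1 0 0 0 0 0 114;-1 0 0 0 0 0 114;0 0 0 0 0 0 114;0 0 0 0 0 0 114;0 0 0 0 0 0 114;0 0 0 0 0 0 114;0 0 0 0 0 0 114;0 0 0 0 0 0 114")

```text
time: 5.92
position: [0.5525, -0.1335, 0.1205]
tool_rot: [2.322, 2.116, -0.0]
ft_force: [-0.1, 0.1, 0.3]
grip_width: 0.552
grip_force: 0.0
```

Emit:
move_arm(increments="-1 0 0 0 0 0 114;-0.5 0 0 0 0 0 114;0 0 0 0 0 0 114;0 0 0 0 0 0 114;0 0 0 0 0 0 114;0 0 0 0 0 0 114;0 0 0 0 0 0 114;0 0 0 0 0 0 114")

```text
time: 6.58
position: [0.5519, -0.1335, 0.1208]
tool_rot: [2.321, 2.115, 0.002]
ft_force: [5.4, -0.9, -3.2]
grip_width: 0.553
grip_force: 2.7
```

Emit:
move_arm(increments="-1 0 0 0 0 0 114;-0.5 0 0 0 0 0 114;0 0 0 0 0 0 114;0 0 0 0 0 0 114;0 0 0 0 0 0 114;0 0 0 0 0 0 114;0 0 0 0 0 0 114;0 0 0 0 0 0 114")

```text
time: 7.25
position: [0.5519, -0.1335, 0.1209]
tool_rot: [2.319, 2.113, 0.004]
ft_force: [8.6, -0.5, -5.6]
grip_width: 0.555
grip_force: 4.7
```

Emit:
move_arm(increments="2.5 0 0 0 0 0 114;2.5 0 0 0 0 0 114;2.5 0 0 0 0 0 114;0 0 0 0 0 0 114;0 0 0 0 0 0 255;0 0 0 0 0 0 255;0 0 0 0 0 0 255;0 0 0 0 0 0 255", grip_force=25)

```text
time: 7.92
position: [0.5578, -0.133, 0.1202]
tool_rot: [2.322, 2.114, 0.002]
ft_force: [3.7, 0.8, -6.3]
grip_width: 0.415
grip_force: 25.0
```

The width is 36 mm at 25 N, so the trigger is home. I'll hold it, then release.

Emit:
move_arm(increments="0 0 0 0 0 0 255;0 0 0 0 0 0 255;0 0 0 0 0 0 255;0 0 0 0 0 0 255;0 0 0 0 0 0 0;0 0 0 0 0 0 0;0 0 0 0 0 0 0;0 0 0 0 0 0 0")

```text
time: 8.58
position: [0.5573, -0.1341, 0.1212]
tool_rot: [2.322, 2.115, 0.001]
ft_force: [-0.4, 0.8, -0.0]
grip_width: 0.632
grip_force: 0.0
```

Emit:
move_arm(increments="0 0 0 0 0 0 0;0 0 0 0 0 0 0;0 0 0 0 0 0 0;0 0 0 0 0 0 0;0 0 0 0 0 0 0;0 0 0 0 0 0 0;0 0 0 0 0 0 0;0 0 0 0 0 0 0")

```text
time: 9.25
position: [0.557, -0.1335, 0.1206]
tool_rot: [2.322, 2.116, -0.0]
ft_force: [-0.2, 0.1, -0.1]
grip_width: 0.995
grip_force: 0.0
```

Emit:
move_arm(increments="-3 0 15 0 0 0 0;0 0 20 0 0 0 0;0 0 20 0 0 0 0;0 0 20 0 0 0 0;0 0 20 0 0 0 0;0 0 20 0 0 0 0;0 0 15 0 0 0 0;0 0 0 0 0 0 0")

```text
time: 9.92
position: [0.5558, -0.1341, 0.254]
tool_rot: [2.319, 2.113, 0.007]
ft_force: [-0.1, 0.3, 0.2]
grip_width: 1.002
grip_force: 0.0
```

```bash
python3 - <<'E'
from h import *
s=ctrl.get_state(); print(s["time"],s["position"],s["grip_width"],s["ft_force"],s["joint_positions"])
p=ctrl.get_image("wrist"); P=cloud(p).reshape(-1,3)
h=P[(abs(P[:,0]-.555)<.045)&(P[:,2]>.115)&(P[:,2]<.18)&(P[:,1]<-.06)&(P[:,1]>-.21)]
for y in np.arange(-.157,-.11,.006):
    q=h[abs(h[:,1]-y)<.003]
    if len(q)>3: print(round(y,3),len(q),"x",np.round([q[:,0].min(),q[:,0].max()],4))
E
```

```text
9.9167 [ 0.55581261 -0.13408723  0.25402097] 1.002399311935448 [-0.05747553  0.29346179  0.16067873] [-0.47157167  0.15627686  0.74506658  1.63283911 -0.10880412  1.38871278
  0.19333122]
-0.157 239 x [0.5345 0.5743]
-0.151 245 x [0.5341 0.5746]
-0.145 264 x [0.5324 0.5752]
-0.139 275 x [0.5318 0.5755]
-0.133 285 x [0.5313 0.5759]
-0.127 300 x [0.5306 0.5764]
-0.121 288 x [0.5312 0.5773]
-0.115 231 x [0.5439 0.5766]
```

The trigger is back out. Now to the knob: turn +89.5° about z, then tilt the tool 12° because the drawn knob sits at the inner reach limit.

Emit:
move_arm(increments="-8 9.5 0 0 0 6.8 0;-8 9.5 0 0 0 6.8 0;-8 9.5 0 0 0 6.8 0;-8 9.5 0 0 0 6.8 0;-8 9.5 0 0 0 6.8 0;-8 9.5 0 0 0 6.8 0;-8 9.5 0 0 0 6.8 0;-8 9.5 0 0 0 6.8 0", grip_force=50)

```text
time: 10.63
position: [0.4889, -0.057, 0.2492]
tool_rot: [-1.089, -2.945, 0.001]
ft_force: [0.2, -0.2, 0.6]
grip_width: 0.998
grip_force: 0.0
```

Emit:
move_arm(increments="-10 14 -6 0 0 7 0;-10 14 -6 0 0 7 0;-10 14 -6 0 0 7 0;-10 14 -6 0 0 7 0;-10 14 -6 0 0 7 0;-4 0 -6 0 6 0 0;0 0 0 0 6 0 0;0 0 0 0 0 0 0")

```text
time: 11.3
position: [0.4363, 0.0132, 0.2103]
tool_rot: [-0.15, -2.919, 0.025]
ft_force: [-0.5, 0.5, -0.5]
grip_width: 0.999
grip_force: 0.0
```

Emit:
move_arm(increments="0 0 0 0 0 0 0;0 0 0 0 0 0 0;0 0 0 0 0 0 0;0 0 0 0 0 0 0;0 0 0 0 0 0 0;0 0 0 0 0 0 0;0 0 0 0 0 0 0;0 0 0 0 0 0 0")

```text
time: 11.97
position: [0.436, 0.0126, 0.2149]
tool_rot: [-0.152, -2.929, 0.015]
ft_force: [0.4, 0.1, 0.1]
grip_width: 1.001
grip_force: 0.0
```

```bash
python3 - <<'E'
from h import *
s=ctrl.get_state(); M=R.from_rotvec(s["tool_rot"]).as_matrix()
print(s["time"],s["position"],s["ft_force"],s["joint_positions"]); print(np.round(M,3))
for n in("wrist","top"):
    p=ctrl.get_image(n); cv2.imwrite(f"pics/{n}3.png",p["frame"][...,::-1])
    P=cloud(p).reshape(-1,3)
    for t in("pull_knob","trigger_pad"): print(n,t,[(np.round(r["centre"],4),round(r["score"],2)) for r in ctrl.find_in(t,p)[:2]])
    k=P[(abs(P[:,0]-.43)<.06)&(abs(P[:,1]-.01)<.04)&(P[:,2]>.03)&(P[:,2]<.1)]
    for x in np.arange(.418,.50,.006):
        q=k[abs(k[:,0]-x)<.003]
        if len(q)>2: print("k",round(x,3),len(q),"y",np.round([q[:,1].min(),q[:,1].max()],4),"z",np.round(q[:,2].max(),4))
E
```

```text
11.9667 [0.43601609 0.0125724  0.21491117] [0.38624702 0.09166977 0.08920724] [-0.66290442  0.0263774   0.60210802  1.82884737 -0.02804582  1.49923545
  1.41282361]
[[-0.973  0.101 -0.207]
 [ 0.103  0.995  0.001]
 [ 0.206 -0.021 -0.978]]
wrist pull_knob [(array([0.4374, 0.0121, 0.0639]), 0.62)]
wrist trigger_pad []
k 0.424 4 y [0.0079 0.0114] z 0.056
k 0.43 109 y [0.0016 0.0259] z 0.0657
k 0.436 123 y [0.0011 0.0266] z 0.0668
k 0.442 120 y [0.0006 0.0262] z 0.067
k 0.448 97 y [0.0015 0.0256] z 0.0664
k 0.454 58 y [0.0031 0.0216] z 0.0632
k 0.46 80 y [0.0033 0.0196] z 0.0622
k 0.466 30 y [0.0006 0.0202] z 0.0618
top pull_knob []
top trigger_pad [(array([ 0.5401, -0.1434,  0.1432]), 0.4)]
```

View pics/wrist3.png

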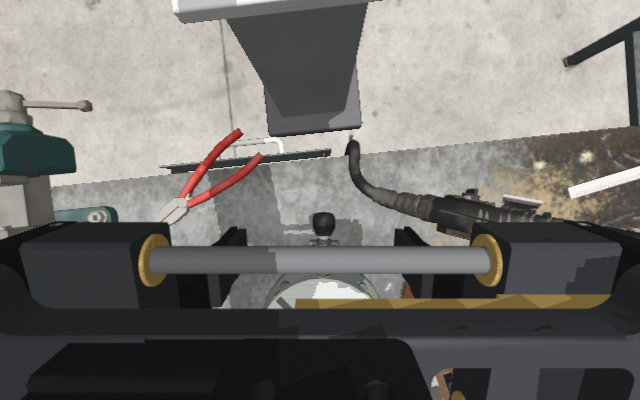

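The knob at (323,222) px lies centred between the open fingers. I'll descend onto it.

Emit:
move_arm(increments="0 0 -25 0 0 0 0;0 0 -25 0 0 0 0;0 0 -25 0 0 0 0;0 0 -25 0 0 0 0;0 0 -20 0 0 0 0;0 0 -10 0 0 0 0;0 0 -5 0 0 0 0;0 0 0 0 0 0 0")

```text
time: 12.93
position: [0.4357, 0.0124, 0.0791]
tool_rot: [-0.152, -2.927, 0.017]
ft_force: [0.8, 0.1, -0.4]
grip_width: 0.997
grip_force: 0.0
```

Emit:
move_arm(increments="0 0 -12 0 0 0 0;0 0 -12 0 0 0 0;0 0 -12 0 0 0 0;0 0 -9 0 0 0 0;0 0 0 0 0 0 100;0 0 0 0 0 0 140;0 0 0 0 0 0 150;0 0 0 0 0 0 150")

```text
time: 13.6
position: [0.4365, 0.0125, 0.035]
tool_rot: [-0.152, -2.929, 0.015]
ft_force: [0.4, -0.1, -0.1]
grip_width: 0.78
grip_force: 0.0
```

Emit:
move_arm(increments="0 0 0 0 0 0 150;0 0 0 0 0 0 150;0 0 0 0 0 0 150;0 0 0 0 0 0 150;0 0 0 0 0 0 150;0 0 0 0 0 0 150;0 0 0 0 0 0 150;0 0 0 0 0 0 150")

```text
time: 14.27
position: [0.436, 0.0125, 0.0346]
tool_rot: [-0.152, -2.928, 0.016]
ft_force: [0.7, 0.6, -0.7]
grip_width: 0.414
grip_force: 0.0
```

Now the full squeeze.

Emit:
move_arm(increments="0 0 0 0 0 0 255;0 0 0 0 0 0 255;0 0 0 0 0 0 255;0 0 0 0 0 0 255;0 0 0 0 0 0 255;0 0 0 0 0 0 255;0 0 0 0 0 0 255;0 0 0 0 0 0 255", grip_force=50)

```text
time: 14.93
position: [0.4361, 0.0128, 0.0346]
tool_rot: [-0.152, -2.929, 0.015]
ft_force: [0.2, 0.8, -0.5]
grip_width: 0.285
grip_force: 49.9
```

Emit:
move_arm(increments="-2 0.2 0 0 0 0 255;-2 0.2 0 0 0 0 255;-2 0.2 0 0 0 0 255;-2 0.2 0 0 0 0 255;-2 0.2 0 0 0 0 255;-2 0.2 0 0 0 0 255;0 0 0 0 0 0 255;0 0 0 0 0 0 255")

```text
time: 15.6
position: [0.4276, 0.0137, 0.0347]
tool_rot: [-0.152, -2.937, 0.016]
ft_force: [8.8, 1.6, -7.1]
grip_width: 0.283
grip_force: 49.9
```

Emit:
move_arm(increments="-1.5 0.2 0 0 0 0 255;-1.5 0.2 0 0 0 0 255;-1.5 0.2 0 0 0 0 255;-1.5 0.2 0 0 0 0 255;0 0 0 0 0 0 255;0 0 0 0 0 0 255;0 0 0 0 0 0 255;0 0 0 0 0 0 255")

```text
time: 16.27
position: [0.4226, 0.0143, 0.0347]
tool_rot: [-0.152, -2.939, 0.016]
ft_force: [9.8, 0.4, -8.8]
grip_width: 0.284
grip_force: 49.9
```

Emit:
move_arm(increments="-1.5 0.2 0 0 0 0 255;-1.5 0.2 0 0 0 0 255;0 0 0 0 0 0 255;0 0 0 0 0 0 255;0 0 0 0 0 0 255;0 0 0 0 0 0 255;0 0 0 0 0 0 255;0 0 0 0 0 0 255")

```text
time: 16.93
position: [0.4213, 0.0144, 0.0347]
tool_rot: [-0.153, -2.942, 0.016]
ft_force: [14.0, 0.3, -12.7]
grip_width: 0.28
grip_force: 49.9
```

Emit:
move_arm(increments="-1.5 0.2 0 0 0 0 255;-1.5 0.2 0 0 0 0 255;0 0 0 0 0 0 255;0 0 0 0 0 0 255;0 0 0 0 0 0 255;0 0 0 0 0 0 255;0 0 0 0 0 0 255;0 0 0 0 0 0 255")

```text
time: 17.6
position: [0.4213, 0.0144, 0.0348]
tool_rot: [-0.153, -2.949, 0.017]
ft_force: [20.2, -0.5, -17.4]
grip_width: 0.283
grip_force: 49.9
```

The TCP has stopped after about 15 mm of draw and the force has risen to 20 N, so the plunger is at its stop. I'll check that it holds steady and look.

Emit:
move_arm(increments="0 0 0 0 0 0 255;0 0 0 0 0 0 255;0 0 0 0 0 0 255;0 0 0 0 0 0 255;0 0 0 0 0 0 255;0 0 0 0 0 0 255;0 0 0 0 0 0 255;0 0 0 0 0 0 255")

```text
time: 18.27
position: [0.4213, 0.0145, 0.0348]
tool_rot: [-0.153, -2.949, 0.017]
ft_force: [19.5, -1.3, -18.5]
grip_width: 0.285
grip_force: 49.9
```

```bash
python3 - <<'E'
from h import *
p=ctrl.get_image("scene"); a=p["frame"][110:240,210:360,::-1]; b=cv2.imread("pics/scene0.png")[110:240,210:360]
cv2.imwrite("pics/s4.png",cv2.resize(np.hstack([b,a]),None,fx=2.6,fy=2.6,interpolation=cv2.INTER_CUBIC))
p=ctrl.get_image("wrist"); P=cloud(p).reshape(-1,3)
k=P[(abs(P[:,0]-.43)<.06)&(abs(P[:,1]-.012)<.01)&(P[:,2]>.03)&(P[:,2]<.1)]
for x in np.arange(.40,.50,.005):
    q=k[abs(k[:,0]-x)<.0025]
    if len(q)>2: print("k",round(x,3),len(q),np.round(q[:,2].max(),4))
E
```

```text
k 0.41 97 0.0599
k 0.415 349 0.0652
k 0.425 48 0.0861
k 0.43 203 0.0851
k 0.435 271 0.0839
k 0.44 140 0.0621
k 0.445 85 0.0588
```

View pics/s4.png

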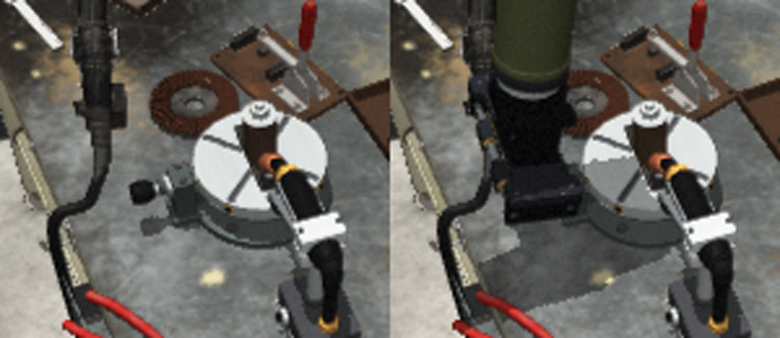

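The right half of the picture shows the table unturned and the tools in place, with the gripper on the knob. The knob's outer end has moved from about 0.425 to 0.410 m, so it is fully drawn. I'll hand the job in.

```bash
python3 -c "
from bench import ctrl
print(ctrl.close_job())"
```

```text
the job is handed in; nothing more can be done
None
```

I squeezed the torch trigger home for about half a second and it sprang back out; the gripper is now holding the plunger knob about 15 mm back at its stop, with the table unturned and the tools where they were, and the job is handed in.

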